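Let the walnuts into the nut bin and close its lid softly

TASK

Two nut bins stand on the decorating table, and one of them has walnuts waiting in its chute. Press down the front lever of that bin with your fingertips so that its lid lifts and both walnuts roll in, then let the lever up slowly, so that the lid comes down without slamming, and leave it shut. Work it by that lever alone: do not pick up or touch the walnuts or the lids, keep the other bin shut and leave everything else where it stands.

Things in the scene. Friction and masses are not known exactly. Their poses are not given: they have to be found in the camera images.
- bin_a: the bin to work, with walnuts waiting in its chute: fixed plywood box 160 (x) by 160 (y) by 160 mm high, walls 4 mm; origin at the centre of its underside, z up. Its -x face is the front, roughly towards the robot, with the lever; its lid is hinged on the +x rim. The other bin is alike. Grey linkage cover on its +y side, 12 mm thick, up to 145 mm
- pad_a (a point): bin_a: centre of the top of the wooden press pad (56 mm along the bin's y, 36 along x, 10 thick) on the lever; at rest at (-225,0,166) mm in the bin's frame. Lever pivot at (-90,0,130), pad 140 mm from it. At rest the pad slopes 0.22 rad up from the pivot, fully pressed 0.23 rad down: it sinks 62 mm nearly straight (under 10 mm sideways). 2 to 5 N hold it down; the lid's weight lifts it again
- lid_a (a joint): bin_a: its lid angle, rad: 0 shut, 0.9 fully open; twice the lever's angle (10 mm of pad travel is about 0.145 rad). Only the lever holds it up: let go, it falls and slams. Coming down faster than 1.2 rad/s in the last 0.3 rad is a slam (pad rising at about 80 mm/s); a pad rising at 30 mm/s or less is gentle
- chute_a (a point): bin_a: lower end of the open aluminium chute's floor, at the bin's -y rim, at (-30,-80,161) mm in the bin's frame. The chute is 48 mm wide inside, 120 mm long, and rises 22 degrees towards the bin's -y, to about 225 mm above the table
- lid_a_edge (a point): bin_a: middle of the lid's front edge, top face. Wooden lid 170 (along bin x) by 168 mm, 6 thick, hinged at the far rim 160 mm up; open, this edge rises to about 300 mm and away from the lever. A steel plate 40 mm tall on the lid's -y side closes the chute while the lid is shut
- walnut_1: walnut, ball 36 mm across, about 14 g; origin at its centre. Starts waiting in the chute of bin_a behind the lid's plate, and rolls into the bin by itself within a second or so once the lid is raised past about 0.5 rad
- walnut_2: walnut, ball 36 mm across, about 14 g; origin at its centre. Starts waiting in the chute of bin_a behind the lid's plate, and rolls into the bin by itself within a second or so once the lid is raised past about 0.5 rad
- bin_b: the other bin, the same in every way but with an empty chute; it may stand left or right of bin_a and stays shut. Origin and axes as for bin_a
- pad_b (a point): bin_b: press pad of its lever, same as pad_a; not to be pressed
- lid_b (a joint): bin_b: its lid angle, rad, 0 shut; must stay shut
- lid_b_edge (a point): bin_b: middle of the front edge of its lid, same as lid_a_edge; not to be touched
- glue_bottle: white squeeze bottle, 56 mm across, 190 mm tall; origin at its underside. Bystander, leave it alone
- cup: red plastic cup, 84 mm across the rim, 110 mm tall; origin at its underside. Bystander, leave it alone
- jar: low clear jar with lid, 52 mm across, 70 mm tall, standing between the two levers; origin at its underside. Bystander, leave it alone
- brush: brush lying on the table near the robot; origin at its underside. Bystander, leave it alone
- spatula: spatula lying on the table near the robot; origin at its underside. Bystander, leave it alone
- tin: metal can, 72 mm across, 100 mm tall; origin at its underside. Bystander, leave it alone
- carton: cardboard box 80 by 70 by 50 mm, between and behind the bins; origin at its underside. Bystander, leave it alone
There are look-alikes about, which are no part of the job. Leave any green look-alike of the walnut_1 alone. What is shaped like the walnut_2 but black is not meant.

How it is judged:
On the way:
1. both walnuts have rolled into the bin under the raised lid (z of walnut_1 in the frame of bin_a between 0 and 0.12 m and x of walnut_1 in the frame of bin_a between -0.08 and 0.08 m and y of walnut_1 in the frame of bin_a between -0.08 and 0.08 m and z of walnut_2 in the frame of bin_a between 0 and 0.12 m and x of walnut_2 in the frame of bin_a between -0.08 and 0.08 m and y of walnut_2 in the frame of bin_a between -0.08 and 0.08 m and value of joint lid_a above 0.15 rad), for 0.05 s.
At the end, for the whole second after the job is handed in: Both walnuts lie inside bin_a, within its walls and under 120 mm above its underside, moving slower than 0.15 m/s; its lid is shut (within 0.03 rad) and at rest; the other bin's lid is shut (within 0.03 rad) (z of walnut_1 in the frame of bin_a between 0 and 0.12 m and x of walnut_1 in the frame of bin_a between -0.08 and 0.08 m and y of walnut_1 in the frame of bin_a between -0.08 and 0.08 m and z of walnut_2 in the frame of bin_a between 0 and 0.12 m and x of walnut_2 in the frame of bin_a between -0.08 and 0.08 m and y of walnut_2 in the frame of bin_a between -0.08 and 0.08 m and value of joint each of lid_a, lid_b below 0.03 rad and velocity of joint lid_a between -0.1 and 0.1 rad/s and linear speed of each of walnut_1, walnut_2 below 0.15 m/s); the robot touches nothing.
It fails at once if the lid slams: it comes down faster than 1.2 rad/s in the last 0.3 rad before shut (value of joint lid_a below 0.3 rad and velocity of joint lid_a below -1.2 rad/s).
It fails at once if the other bin's lid is opened (over 0.1 rad) (value of joint lid_b above 0.1 rad).
It fails at once if a lid is touched by the robot (over 1 N) (contact force between any of the fingers, the arm and lid_a above 1 N or contact force between any of the fingers, the arm and lid_b above 1 N).
It fails at once if a walnut is touched by the robot (over 0.3 N) or lifted out of the chute (contact force between any of the fingers, the arm and walnut_1 above 0.3 N or contact force between any of the fingers, the arm and walnut_2 above 0.3 N or z of any of walnut_1, walnut_2 in the frame of bin_a above 0.26 m).
It fails at once if a bystander is moved more than 20 mm (distance of any of glue_bottle, cup, jar, brush, spatula, tin, carton from where it was at the start of the episode above 0.02 m).
It also fails if it takes over 40 s, if anything falls off the work surface, if the arm or the gripper's body presses on something with over 40 N, if the wrist force passes 120 N, or if a joint passes its speed limit or range.

ROBOT

A 6-joint arm with a two-finger parallel gripper is mounted at the origin on the work surface. World frame = base frame: x ahead of the robot, y to its left, z up, the work surface at z = 0. Lengths are in m, angles in rad, forces in N, time in s.
With the tool pointing down it reaches from about 0.35 to 0.975 m from the base axis. Payload 4.9 kg.
Tool frame: the origin (TCP) lies on the front face of the gripper's body, between the roots of the fingers; the fingertips stand ctrl.finger_overhang ahead of it and the grasp point (between the pads) lies 54 mm ahead of it (ctrl.finger_overhang is the distance from the TCP to the fingertips, in m); z points along the fingers, y is the line along which they close (so a half turn about z gives the same grasp; the last joint's range is limited). The gripper opens to 85 mm and grips with 20 to 120 N. Pads are 22 mm wide; open, the fingers measure 114 mm over their backs; the gripper's body (76 mm by 85 mm) begins 54 mm behind the grasp point. The pads swing forward as they close: fully open they stand 13 mm farther back than shut.
Start: joints at [0.997, 0.053, 1.613, -0, 1.476, -0.119], TCP at [0.275, 0.561, 0.304] pointing down, gripper open.
Joint ranges: [-3.01, 3.01], [-1.01, 2.22], [0.06, 2.58], [-1.02, 4.17], [0.09, 2.62], [-3.14, 3.14]. Speed limits (rad/s): [2.57, 2.57, 3.14, 3.14, 3.14, 3.14].

INTERFACE

Orientations are given as a rotation vector (axis times angle).
In Python, from station import ctrl, vision gives the robot as it stands. The module is installed in compiled form; this text tells all that it offers.
- The arm moves only by the tool drive_tool, never from a script. Its argument "rows" is a list of rows, each a list of 2 entries, a list of its own where there are three numbers: the shift along the tool's x, y, z in m, then the turn about the tool's z in rad. A call has 1 to 10 rows; each row shifts and turns the commanded pose from where the row before left it, along the tool's axes as they then stand; what a row does not reach is not made up. A row lasts 1/10 s, in which the tool goes at most 50 mm and 8.59 degrees, less where a joint would pass 70% of its speed; a pose out of reach is approached as far as the arm can. A call with a gripper value outside its range is refused whole. "jaw" is the closure, from 0 (fully open) to 1 (shut), set as the call begins (left out, the last holds). The fingers move at their own pace and stop on an object; "grip_force" is the grip in N (left out, the last holds). Time passes only in rows, so rows that do not move let the fingers close. It gives the time, the measured TCP pose, the force, the opening and the grip force at its end, in the units of the state.
- ctrl.get_obs(): the state, without advancing time (a new reading comes with each control period).
- vision.get_image(name): name is "scene" or "top" or "wrist"; returns a dict with "image" (400x640x3 uint8, blue, green, red), "vertical_fov" (degrees; the focal length in pixels is half the picture's height over the tangent of half this angle, whatever the lens; pixels are square), "cx", "cy" (the principal point, pixels), "R" (3x3) and "t" (3): a world point X has camera coordinates R X + t. Camera axes: x right, y down, z forward; pixel columns grow to the right and rows downward; lengths in m; the calibration is good to about 2 mm. A picture is of the moment at which its call begins. There is no depth.
- ctrl.finish_job(): hands the job in; it is judged then, once.
The state is a dict: "t": time; "q": joint angles; "dq": joint speeds; "effort": joint torques, N m; "tool_pos": TCP position; "tool_rot": TCP orientation; "contact_force": force on the tool from outside, world axes, zero at the start; "wrist_torque": the same for the moment, N m; "opening": finger opening in m; "grip_force": force on a finger pad.
Only numpy, scipy, OpenCV 4.12 (cv2) and the standard library are available. Lean on these libraries where they do the work, as an engineer would, in place of code of your own. Each camera call takes 0.05 s, during which the arm holds its last target. There are 200 camera calls.

## Working session

There is one attempt and no reset: what is moved stays moved. The work goes in short steps, Python scripts to look and compute and a tool call to move; the robot and the scene stay as the last step left them, time stands still between calls to the robot, and variables do not carry over. Pictures are saved under pics/ and viewed, at most 10 in all, crops included, and the job is handed in when it is done.

Besides the shell and the picture viewer there is one more tool, called after "Request:" as name(argument=value, ...) on one line, values as JSON. drive_tool: Moves the arm, as the interface text tells. Its arguments: {"type":"object","properties":{"rows":{"type":"array","items":{"type":"array"}},"jaw":{"type":"number"},"grip_force":{"type":"number"}},"required":["rows"]}

```bash
mkdir -p pics; cat > h.py <<'E'
import numpy as np, cv2
from station import ctrl, vision
def cam(n):
    d=vision.get_image(n); f=200/np.tan(np.radians(d["vertical_fov"])/2)
    return d,f
def ray(d,f,u,v,z):
    R=np.array(d["R"]);t=np.array(d["t"]);c=-R.T@t
    w=R.T@np.array([(u-d["cx"])/f,(v-d["cy"])/f,1]); return c+w*(z-c[2])/w[2]
def proj(d,f,X):
    p=np.array(d["R"])@X+np.array(d["t"]); return p[:2]/p[2]*f+[d["cx"],d["cy"]]
E
python3 - <<'E'
from h import *
import pickle
o={}
for n in ("scene","top"):
    d,f=cam(n); cv2.imwrite(f"pics/{n}1.png",d["image"]); o[n]=(d,f)
    R=np.array(d["R"]);print(n,f,-R.T@np.array(d["t"]),R[2])
pickle.dump(o,open("o.pkl","wb"))
s=ctrl.get_obs();print(s,ctrl.finger_overhang)
E
```

```text
scene 360.899075470828 [ 1.12052211 -0.25907704  0.95924985] [-0.56124526  0.24428893 -0.790776  ]
top 379.29337128021757 [0.31953489 0.01686913 1.4126215 ] [ 0.16926142  0.00604137 -0.98555267]
{'t': 0.1, 'q': array([ 9.96969853e-01,  5.32832936e-02,  1.61418285e+00, -2.84361703e-05,
        1.47601631e+00, -1.18969479e-01]), 'dq': array([-0.00087735,  0.00056054, -0.00422183,  0.00062942,  0.00098355,
       -0.00170555]), 'effort': array([ 8.66740629e-04, -3.94897556e+01, -3.71365964e+01, -8.94492587e-05,
        3.81285965e-03, -3.71755243e-05]), 'tool_pos': array([0.27432892, 0.56108318, 0.30277489]), 'tool_rot': array([-7.08201177e-01, -3.06009541e+00,  2.80670823e-03]), 'contact_force': array([ 0.46097196,  0.2696373 , -0.09998592]), 'wrist_torque': array([-0.02172997, -0.01787407,  0.01885493]), 'grip_force': 0.0, 'opening': 0.08528209044169445} 0.0726
```

View pics/top1.png

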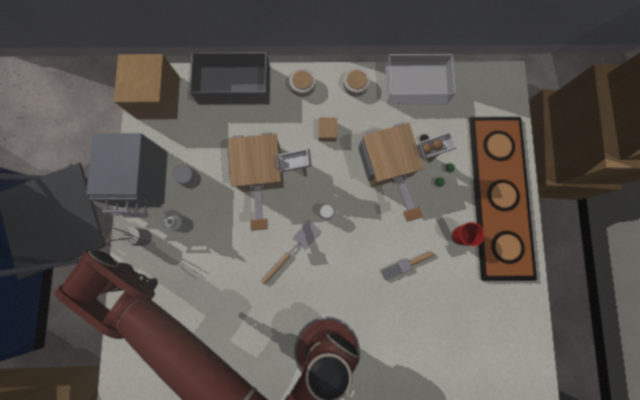

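View pics/scene1.png

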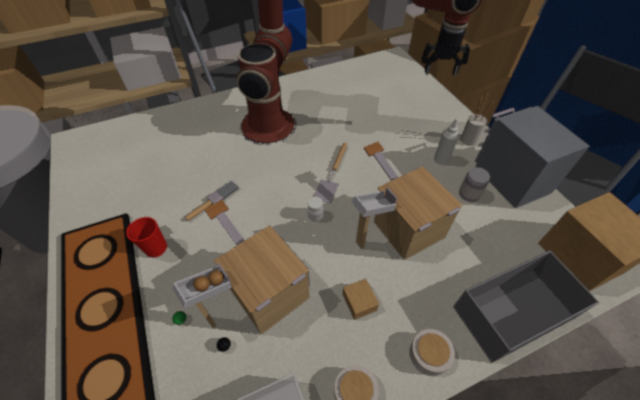

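The top view shows the bin with walnuts on the right: chute at (432,146), pad at (413,214). In the scene view the walnuts are at (208,281) and the pad at (217,209). Bin_b is the other bin, with its pad at (259,225) in the top view.

```bash
python3 - <<'E'
from h import *
import pickle
o=pickle.load(open("o.pkl","rb"))
def pad(n,win):
    d,f=o[n]; x0,y0,x1,y1=win; im=d["image"][y0:y1,x0:x1]
    h=cv2.cvtColor(im,cv2.COLOR_BGR2HSV); m=((h[...,1]>95)&(h[...,0]<22)).astype(np.uint8)
    c=max(cv2.findContours(m,0,2)[0],key=cv2.contourArea)
    r=cv2.minAreaRect(c);M=cv2.moments(c);u=M["m10"]/M["m00"]+x0;v=M["m01"]/M["m00"]+y0
    print(n,u,v,r,cv2.contourArea(c)); 
    b=cv2.boxPoints(r)+[x0,y0]; print(np.round([ray(d,f,*p,.166) for p in b],3).tolist())
    return u,v
P=[]
for n,w in (("top",(395,200,430,226)),("scene",(200,198,235,222))):
    u,v=pad(n,w);d,f=o[n];p=ray(d,f,u,v,.166);print("z=.166:",p)
    P.append((np.array(d["R"]),np.array(d["t"]),f,u,v,d))
A=[np.vstack([np.c_[R,t][0]*f-(u-d["cx"])*np.c_[R,t][2],np.c_[R,t][1]*f-(v-d["cy"])*np.c_[R,t][2]]) for R,t,f,u,v,d in P]
A=np.vstack(A);print("tri",np.linalg.lstsq(A[:,:3],-A[:,3],rcond=None)[0])
d,f=o["top"]
pad("top",(245,215,275,235))
# lid corners
im=d["image"];k=cv2.resize(im[110:240,340:470],None,fx=4.5,fy=4.5,interpolation=2)
k=cv2.convertScaleAbs(k,alpha=1.8);cv2.imwrite("pics/crop.png",k)
E
```

```text
top 412.7844827586207 213.73850574712642 ((17.79231071472168, 13.738460540771484), (8.858283996582031, 15.699337005615234), 74.74488067626953) 116.0
[[0.473, -0.257, 0.166], [0.487, -0.307, 0.166], [0.458, -0.314, 0.166], [0.445, -0.263, 0.166]]
z=.166: [ 0.46580722 -0.28530051  0.166     ]
scene 213.65259117082533 207.96801023672424 ((12.647666931152344, 9.538858413696289), (16.98764991760254, 25.33751106262207), 59.74356460571289) 260.5
[[0.441, -0.33, 0.166], [0.421, -0.264, 0.166], [0.481, -0.255, 0.166], [0.499, -0.319, 0.166]]
z=.166: [ 0.46346699 -0.29002597  0.166     ]
tri [ 0.46526339 -0.28748457  0.16697165]
top 258.6666666666667 224.06632653061223 ((14.0, 9.0), (8.0, 14.0), 90.0) 98.0
[[0.447, 0.245, 0.166], [0.447, 0.199, 0.166], [0.42, 0.199, 0.166], [0.42, 0.245, 0.166]]
```

View pics/crop.png

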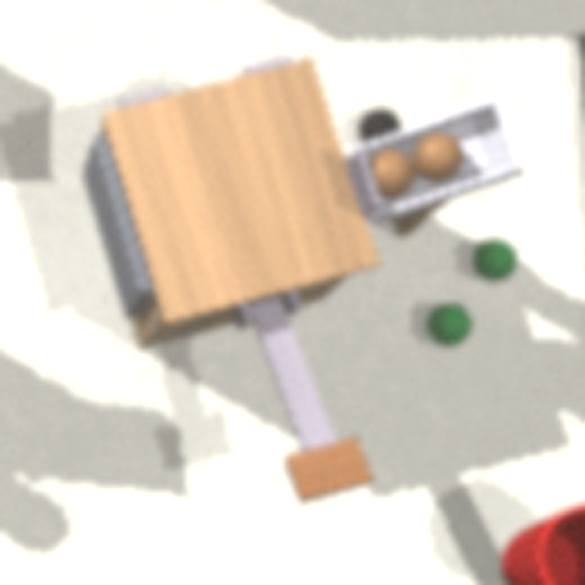

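Bin_a is yawed about 0.27 rad. Its pad is at about (0.466,-0.286,0.166), and the triangulated height of 0.167 agrees with the stated 166 mm. I'll close the fingers, rise and turn first, then travel.

Request:
drive_tool(rows=[[[0, 0, -0.01], -0.145], [[0, 0, -0.01], -0.145], [[0, 0, -0.01], -0.145], [[0, 0, -0.01], -0.145], [[0, 0, -0.01], -0.145], [[0, -0.02, 0], 0], [[0, -0.03, 0], 0], [[0, -0.04, 0], 0], [[0, -0.04, 0], 0], [[0, -0.04, 0], 0]], jaw=1)

```text
t: 1.1
tool_pos: [0.3199, 0.3961, 0.3532]
tool_rot: [0.424, -3.112, 0.001]
contact_force: [0.9, -0.8, 0.1]
opening: 0.0001
grip_force: 0.0
```

Request:
drive_tool(rows=[[[0.004, -0.04, 0], 0], [[0.004, -0.04, 0], 0], [[0.004, -0.04, 0], 0], [[0.004, -0.04, 0], 0], [[0.004, -0.04, 0], 0], [[0.004, -0.04, 0], 0], [[0.004, -0.04, 0], 0], [[0.004, -0.04, 0], 0], [[0.004, -0.04, 0], 0], [[0.004, -0.04, 0], 0]])

```text
t: 2.1
tool_pos: [0.3878, -0.0001, 0.3536]
tool_rot: [-0.423, 3.113, 0.0]
contact_force: [0.4, 0.6, -0.6]
opening: -0.0001
grip_force: 0.0
```

Request:
drive_tool(rows=[[[0, -0.04, 0], 0], [[0, -0.04, 0], 0], [[0, -0.04, 0], 0], [[0, -0.04, 0], 0], [[0, -0.04, 0], 0], [[0, -0.03, 0], 0], [[0, -0.02, 0], 0], [[0, 0, 0], 0]])

```text
t: 2.9
tool_pos: [0.4548, -0.2413, 0.3529]
tool_rot: [0.419, -3.112, -0.002]
contact_force: [-0.2, 0.3, -0.5]
opening: 0.0002
grip_force: 0.0
```

```bash
python3 - <<'E'
from h import *
from scipy.spatial.transform import Rotation as Ro
s=ctrl.get_obs();R=Ro.from_rotvec(s["tool_rot"]).as_matrix()
print(s["t"],s["tool_pos"],s["opening"],s["contact_force"],ctrl.finger_overhang,R.round(3).tolist())
print("tool shift",R.T@(np.array([.466,-.286,.166+ctrl.finger_overhang])-s["tool_pos"]))
d,f=cam("wrist");cv2.imwrite("pics/w1.png",d["image"])
d,f=cam("top");cv2.imwrite("pics/t2.png",d["image"])
E
```

```text
2.9 [ 0.45480302 -0.24130678  0.35288201] 0.0002198668026314209 [-0.22177586  0.28126945 -0.50787908] 0.0726 [[-0.964, -0.264, -0.002], [-0.264, 0.964, 0.001], [0.001, 0.001, -1.0]]
tool shift [ 0.00084879 -0.04620298  0.11422696]
```

View pics/w1.png

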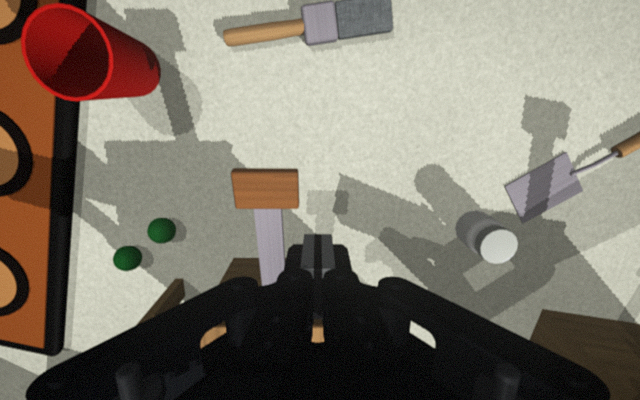

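The wrist view shows the pad squared up with the tool at (265,188) and the closed fingertips at (317,255), so the pad lies to the tool's -y, as computed. I'll move over it and check with a ray.

Request:
drive_tool(rows=[[[0, -0.02, 0], 0], [[0, -0.02, 0], 0], [[0, -0.006, 0.01], 0], [[0, 0, 0.02], 0], [[0, 0, 0.02], 0], [[0, 0, 0.02], 0], [[0, 0, 0.01], 0], [[0, 0, 0], 0]])

```text
t: 3.8
tool_pos: [0.4663, -0.2823, 0.2715]
tool_rot: [0.424, -3.11, -0.005]
contact_force: [-0.0, 0.5, -0.3]
opening: 0.0001
grip_force: 0.0
```

```bash
python3 - <<'E'
from h import *
from scipy.spatial.transform import Rotation as Ro
s=ctrl.get_obs();R=Ro.from_rotvec(s["tool_rot"]).as_matrix()
d,f=cam("wrist");im=d["image"];cv2.imwrite("pics/w2.png",im)
tip=s["tool_pos"]+R[:,2]*ctrl.finger_overhang
print(s["t"],"tip",tip,"proj",proj(d,f,tip),"pad est proj",proj(d,f,np.array([.466,-.286,.166])))
h=cv2.cvtColor(im,cv2.COLOR_BGR2HSV);m=((h[...,1]>95)&(h[...,0]>3)&(h[...,0]<22)&(h[...,2]>50)).astype(np.uint8)
m[:, :180]=0;m[:100]=0;m[330:]=0
for c in cv2.findContours(m,0,2)[0]:
    if cv2.contourArea(c)>300:
        r=cv2.minAreaRect(c);print(r,[np.round(ray(d,f,*p,.166),3).tolist() for p in [r[0],*cv2.boxPoints(r)]])
E
```

```text
3.8 tip [ 0.46608379 -0.28208485  0.19890772] proj [315.92726325 250.98367986] pad est proj [309.6548948  225.25345364]
((313.0, 221.0), (54.0, 94.0), 90.0) [[0.463, -0.285, 0.166], [0.454, -0.316, 0.166], [0.439, -0.263, 0.166], [0.472, -0.252, 0.166], [0.487, -0.308, 0.166]]
```

View pics/w2.png

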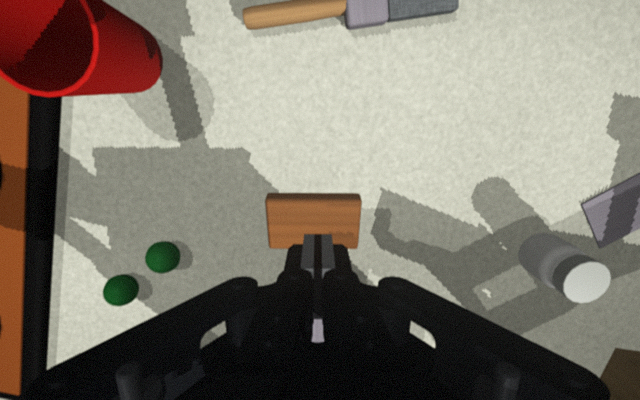

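The pad at (313,221) is under the tip, with its ray at (0.464,-0.285) agreeing to 3 mm. Now I'll press to about 55 mm.

Request:
drive_tool(rows=[[[0.003, -0.003, 0.01], 0], [[0, 0, 0.01], 0], [[0, 0, 0.008], 0], [[0, 0, 0.005], 0], [[0, 0, 0.005], 0], [[0, 0, 0.005], 0], [[0, 0, 0.005], 0], [[0, 0, 0.005], 0], [[0, 0, 0], 0]])

```text
t: 4.75
tool_pos: [0.465, -0.2875, 0.2201]
tool_rot: [-0.423, 3.113, 0.0]
contact_force: [-0.6, -2.0, 1.4]
opening: 0.0
grip_force: 0.8
```

Request:
drive_tool(rows=[[[0, 0, 0.006], 0], [[0, 0, 0.006], 0], [[0, 0, 0.006], 0], [[0, 0, 0.006], 0], [[0, 0, 0.006], 0], [[0, 0, 0.005], 0], [[0, 0, 0], 0], [[0, 0, 0], 0], [[0, 0, 0], 0], [[0, 0, 0], 0]])

```text
t: 5.75
tool_pos: [0.4648, -0.2871, 0.1857]
tool_rot: [0.423, -3.112, -0.002]
contact_force: [-0.6, 1.9, 1.2]
opening: 0.0001
grip_force: 0.9
```

Request:
drive_tool(rows=[[[0, 0, 0], 0], [[0, 0, 0], 0], [[0, 0, 0], 0], [[0, 0, 0], 0], [[0, 0, 0], 0], [[0, 0, 0], 0], [[0, 0, 0], 0], [[0, 0, 0], 0], [[0, 0, 0], 0], [[0, 0, 0], 0]])

```text
t: 6.75
tool_pos: [0.465, -0.2875, 0.1859]
tool_rot: [0.423, -3.113, -0.0]
contact_force: [-1.4, 1.0, 0.8]
opening: -0.0004
grip_force: 0.9
```

```bash
python3 - <<'E'
from h import *
d,f=cam("scene");a=d["image"][150:350,130:350]
d,f=cam("top");b=d["image"][90:290,340:560]
cv2.imwrite("pics/p.png",cv2.resize(cv2.convertScaleAbs(np.hstack([a,b]),alpha=1.6),None,fx=1.8,fy=1.8,interpolation=2))
s=ctrl.get_obs();print(s["t"],s["tool_pos"],s["contact_force"])
E
```

```text
6.85 [ 0.46505911 -0.28748158  0.18591577] [-1.0612565   0.9697736   2.43346387]
```

View pics/p.png

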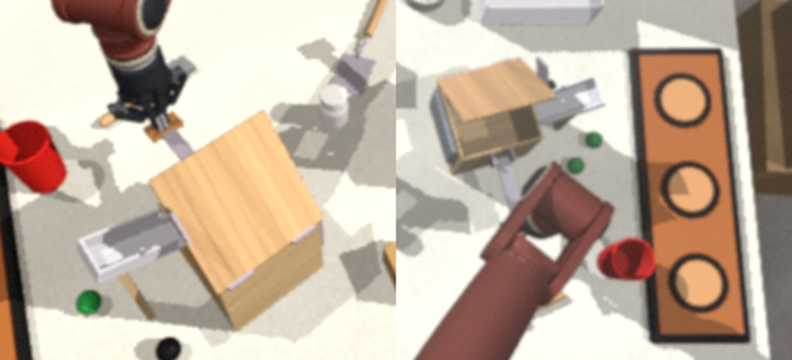

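The lid is up and most of the chute is empty, but there is a small brown spot at the chute's lower end, at (163,213). I'll look closer before letting go.

```bash
python3 - <<'E'
from h import *
d,f=cam("scene");a=d["image"][240:300,170:250]
d2,f2=cam("top");b=d2["image"][115:175,380:460]
cv2.imwrite("pics/q.png",cv2.resize(cv2.convertScaleAbs(np.hstack([a,b]),alpha=1.8),None,fx=5,fy=5,interpolation=2))
E
```

```text
(no output)
```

View pics/q.png

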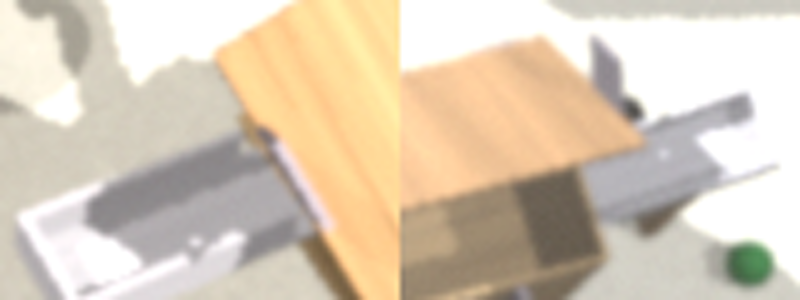

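The chute is empty in both views, and the brown spot is the bin's plywood edge. I'll let the lever up slowly at 25 mm/s, then 15 mm/s at the end.

Request:
drive_tool(rows=[[[0, 0, -0.001], 0], [[0, 0, -0.002], 0], [[0, 0, -0.0025], 0], [[0, 0, -0.0025], 0], [[0, 0, -0.0025], 0], [[0, 0, -0.0025], 0], [[0, 0, -0.0025], 0], [[0, 0, -0.0025], 0], [[0, 0, -0.0025], 0], [[0, 0, -0.0025], 0]])

```text
t: 7.95
tool_pos: [0.4652, -0.2876, 0.2093]
tool_rot: [-0.423, 3.113, -0.001]
contact_force: [-2.0, -1.0, 2.4]
opening: -0.0001
grip_force: 1.0
```

Request:
drive_tool(rows=[[[0, 0, -0.002], 0], [[0, 0, -0.002], 0], [[0, 0, -0.002], 0], [[0, 0, -0.0015], 0], [[0, 0, -0.0015], 0], [[0, 0, -0.0015], 0], [[0, 0, -0.0015], 0], [[0, 0, -0.0015], 0], [[0, 0, -0.0015], 0], [[0, 0, -0.0015], 0]])

```text
t: 8.95
tool_pos: [0.4651, -0.2874, 0.2254]
tool_rot: [-0.423, 3.113, 0.001]
contact_force: [1.3, 0.8, 2.8]
opening: -0.0
grip_force: 1.1
```

Request:
drive_tool(rows=[[[0, 0, -0.0015], 0], [[0, 0, -0.0015], 0], [[0, 0, -0.0015], 0], [[0, 0, -0.0015], 0], [[0, 0, -0.0015], 0], [[0, 0, -0.0015], 0], [[0, 0, -0.0015], 0], [[0, 0, -0.0015], 0], [[0, 0, -0.0015], 0], [[0, 0, -0.0015], 0]])

```text
t: 9.95
tool_pos: [0.4651, -0.2875, 0.2405]
tool_rot: [-0.423, 3.113, -0.0]
contact_force: [1.2, 0.8, 1.4]
opening: 0.0002
grip_force: 1.2
```

Request:
drive_tool(rows=[[[0, 0, -0.002], 0], [[0, 0, -0.003], 0], [[0, 0, -0.005], 0], [[0, 0, -0.01], 0], [[0, 0, -0.02], 0], [[0, 0, -0.02], 0], [[0, 0, -0.02], 0], [[0, 0, -0.01], 0], [[0, 0, 0], 0], [[0, 0, 0], 0]])

```text
t: 10.95
tool_pos: [0.4649, -0.2874, 0.3299]
tool_rot: [0.423, -3.112, -0.001]
contact_force: [0.2, 0.5, -1.0]
opening: 0.0002
grip_force: 0.0
```

```bash
python3 - <<'E'
from h import *
d,f=cam("scene");a=d["image"][150:350,130:350]
d,f=cam("top");b=d["image"][90:290,340:560]
cv2.imwrite("pics/r.png",cv2.resize(cv2.convertScaleAbs(np.hstack([a,b]),alpha=1.6),None,fx=1.8,fy=1.8,interpolation=2))
s=ctrl.get_obs();print(s["t"],s["tool_pos"],s["contact_force"])
E
```

```text
11.05 [ 0.46466751 -0.28716656  0.32887342] [ 0.02093487 -0.20265115 -0.08146687]
```

View pics/r.png

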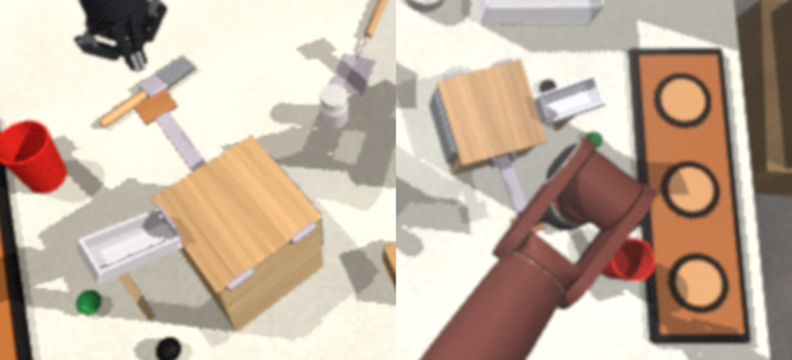

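The lid is shut at (240,215), the chute is empty, and the tool is clear of the pad with about zero contact force. I'll hand the job in.

```bash
python3 -c "
from station import ctrl
print(ctrl.finish_job())"
```

```text
the job is handed in; nothing more can be done
None
```

I pressed bin_a's lever, both walnuts left the chute into the bin, and I let the lid down gently until it shut; the job is handed in at about 11 s, and no verdict came back.

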